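Bolt the quench tank lid shut

TASK

Bolt the quench tank's lid shut: push the bolt's upright handle along its slot until the bolt is fully home through the keeper on the lid, then push the handle over and right down into the side notch at the end of the slot, and leave it there. Push only with the fingertips or the outside of the fingers: never take the handle between the fingers. Do not lift the lid, and leave the hammer, tongs, chisel and tin where they lie.

Things in the scene. Friction and masses are not known exactly. Their poses are not given: they have to be found in the camera images.
- tank: Fixed dark green steel quench tank, 240 mm deep (its x), 420 mm long (its y), 140 mm high; origin at the centre of its underside on the bench, z up. The -y half of its top is a fixed steel deck, the +y half the hinged lid, both 140 mm above the bench; seam at y = +10 mm. A barrel bolt lies on the deck at x = 0 and runs along y. The tank's -x side faces the robot.
- notch (a point): Point on the barrel bolt's axis at its notch: tank x = 0, y = -20 mm, 157 mm above the bench; axes of the tank. The barrel is a steel tube of 26 mm diameter, tank y -92 to +1 mm, its top 30 mm above the deck, on a plate 60 mm wide. In its top is a straight slot 12 mm wide; here, at the +y end, the slot turns the corner into a notch 14 mm wide cut down the tube's -x side.
- keeper (a point): The keeper that the bolt enters: a steel staple on the lid, 29 mm wide (tank x), 18 mm long, 31 mm high above the lid; this point is the centre of its opening, on the bolt's axis, tank y = +34 mm. Farther on, at tank y = +116 mm, a bow handle 110 mm wide and 39 mm high stands on the lid.
- bolt (a joint): Travel of the bolt along the tank's +y, in m: 0 fully drawn back (handle at y = -75 mm on the tank), 0.055 fully home against its stop (handle at y = -20 mm, exactly at the notch). Starts between 0 and 0.012. Greased sliding friction of about 2.5 N, no spring: it stays where it is left.
- bolt_handle (a joint): Turn of the bolt's handle about the bolt's axis, in rad: 0 straight up, positive as it leans over to the tank's -x side; 1.40 fully down on its stop in the notch. In the straight slot it can only rock about 0.15 either way; it can be turned down only with the bolt within about 3 mm of fully home. About 0.035 N m of friction: it stays where it is left and does not fall by itself.
- knob (a point): Centre of the black ball knob, 20 mm in diameter, at the end of the bolt's handle, 52 mm from the bolt's axis: 69 mm above the deck when the handle stands up; 26 mm above it and 51 mm to the tank's -x side of the axis when fully down. z points from the bolt's axis along the handle, y along the bolt.
- stem (a point): Point on the handle's steel stem (10 mm in diameter, from the tube up to the knob), 36 mm from the bolt's axis; same axes as the knob.
- knob_end (a point): Point just beyond the knob on the handle's axis, 66 mm from the bolt's axis (14 mm past the knob's centre); same axes as the knob.
- lid (a joint): Angle of the hinged lid in rad, 0 shut, growing as it is lifted; a heavy steel plate hinged at the tank's +y end. It is shut at the start and must stay so.
- hammer: Bystander: hammer, 300 mm long, lying on the bench at the tank's +y end.
- tongs: Bystander: blacksmith's tongs, 350 mm long, lying on the bench at the tank's -y end.
- chisel: Bystander: steel chisel, 18 mm thick and 153 mm long, lying on the tank's deck along its +x edge, about 75 mm from the bolt; origin at the middle of its underside.
- tin: Bystander: tin with a red label, 68 mm in diameter and 75 mm high, standing on the bench on the far side of the tank.

How it is judged:
By the outcome, as a careful person would: the job done as asked, in the order asked, and still so for the second after the job is handed in, with the robot touching nothing.
It also fails if it takes over 40 s, if anything falls off the work surface, if the arm or the gripper's body presses on something with over 40 N, if the wrist force passes 120 N, or if a joint passes its speed limit or range.

ROBOT

A 6-joint arm with a two-finger parallel gripper is mounted at the origin on the work surface. World frame = base frame: x ahead of the robot, y to its left, z up, the work surface at z = 0. Lengths are in m, angles in degrees, forces in N, time in s.
With the tool pointing down it reaches from about 0.25 to 0.725 m from the base axis. Payload 9.7 kg.
Tool frame: the origin (TCP) lies midway between the tips of the shut fingers; the grasp point (between the pads) lies 19 mm behind it; x points along the fingers, y is the direction in which the jaws open and shut, and the axes are right-handed (so a half turn about x gives the same grasp; the last joint's range is limited). The gripper opens to 85 mm and grips with 20 to 120 N. Pads are 22 mm wide; open, the fingers measure 114 mm over their backs; the gripper's body (76 mm by 85 mm) begins 54 mm behind the grasp point. The pads swing forward as they close: fully open they stand 13 mm farther back than shut.
Start: joints at [69.729, 4.979, 10.078, 95.1, 0, 90], TCP at [0.191, 0.516, 0.231] pointing down, gripper open.
Joint ranges: [-179.16, 179.16], [-48.56, 103.87], [-65.8, 70.77], [-126.05, 130.52], [-82.76, 87.17], [-180, 180]. Speed limits (degrees/s): [127.2, 127.2, 147.25, 180, 180, 180].

INTERFACE

Orientations are given as [roll, pitch, yaw] about the fixed x, y, z axes, in that order (R = Rz(yaw) Ry(pitch) Rx(roll)).
In Python, from workcell import bot, cams gives the robot as it stands.
- The arm moves only by the tool apply_moves, never from a script. Its argument "commands" is a list of rows, each a list of 5 numbers: the shift along the tool's x, y, z in m, then the turn about the tool's x in rad, then the opening, from -1 (shut) to 1 (fully open). In form: [[tx, ty, tz, roll, hand], ...]. A call has 1 to 12 rows; each row is the pose to reach, as a shift and turn from the pose measured when the call began, along the tool's axes at that moment; what a row does not reach only later rows make up. A row lasts 1/10 s, in which the tool goes at most 50 mm and 8.59 degrees, less where a joint would pass 70% of its speed; a pose out of reach is approached as far as the arm can. A call with a gripper value outside its range is refused whole. The fingers move at their own pace and stop on an object; "newtons" is the grip in N (left out, the last holds). Time passes only in rows, so rows that repeat a pose let the fingers close. It gives the time, the measured TCP pose, the force and the opening at its end, in the units of the state.
- bot.get_obs(): the state, without advancing time (a new reading comes with each control period).
- cams.camera(name): name is "scene" or "top" or "wrist"; returns a dict with "frame" (420x560x3 uint8, blue, green, red), "depth" (420x560 float32, m along the optical axis (not along the pixel's ray), 0 where there is no reading), "camera_matrix" (3x3 intrinsics, pixels), "D" ([k1, k2, p1, p2, k3] as OpenCV has them; the pictures are not rectified), "R" (3x3) and "t" (3): a world point X has camera coordinates R X + t; the wrist camera has in their place "mount" (4x4, takes a point from camera to tool coordinates, whose origin is the TCP and whose axes are the tool frame's). Camera axes: x right, y down, z forward; pixel columns grow to the right and rows downward; lengths in m; the calibration is good to about 2 mm. A picture is of the moment at which its call begins: read the wrist's pose just before it.
- bot.job_done(): hands the job in, once; it reports no verdict.
Trained networks look in the newest picture that a camera, given by its name, has taken for a name from the list of things; names that differ only in an ending like _2 or _b are one class to them, and where a whole thing is asked for, a point or a joint stands for the part that bears it (a point fixed in the world has none). Each returns a list of dicts, best first, with "confidence" (0 to 1); they miss things now and then, are a little off and sometimes report something else, mostly with a low value. They report only what shows in the picture. A call takes as long as a camera call.
- cams.spot_in(name, camera): "rect" ([left, top, right, bottom] in pixels, round what is visible of it).
The state is a dict: "time": time; "q": joint angles; "qd": joint speeds; "joint_efforts": joint torques, N m; "ee_pos": TCP position; "tcp_rot": TCP orientation; "wrist_force": force on the tool from outside, world axes, zero at the start; "torque": the same for the moment, N m; "opening": finger opening in m.
Only numpy, scipy, OpenCV 4.12 (cv2) and the standard library are available. Lean on these libraries where they do the work, as an engineer would, in place of code of your own. Each camera call takes 0.05 s, during which the arm holds its last target. There are 200 camera calls.

## Working session

There is one attempt and no reset: what is moved stays moved. The work goes in short steps, Python scripts to look and compute and a tool call to move; the robot and the scene stay as the last step left them, time stands still between calls to the robot, and variables do not carry over. Pictures are saved under pics/ and viewed, about 8 in all and at most 12, crops included, and the job is handed in when it is done.

Besides the shell and the picture viewer there is one more tool, called after "Call:" as name([rows], argument=value, ...), one row to a line, values as JSON. apply_moves: Moves the arm, as the interface text tells. Its arguments: {"type":"object","properties":{"commands":{"type":"array"},"newtons":{"type":"number"}},"required":["commands"]}

```bash
ls; mkdir -p pics
cat > h.py <<'E'
import numpy as np,cv2
from workcell import bot,cams
from scipy.spatial.transform import Rotation as Ro
def pt(c,u,v,d=None):
    if d is None:
        w=c["depth"][int(v)-1:int(v)+2,int(u)-1:int(u)+2]; d=np.median(w[w>0])
    n=cv2.undistortPoints(np.array([[[u,v]]],float),c["camera_matrix"],c["D"])[0,0]
    return c["R"].T@(np.array([n[0]*d,n[1]*d,d])-c["t"])
def proj(c,X):
    return cv2.projectPoints(np.array(X,float).reshape(-1,3),cv2.Rodrigues(c["R"])[0],c["t"],c["camera_matrix"],np.array(c["D"]))[0][:,0]
def cam(n):
    o=bot.get_obs(); c=dict(cams.camera(n))
    if "mount" in c:
        T=np.eye(4);T[:3,:3]=Ro.from_euler('xyz',o["tcp_rot"],degrees=True).as_matrix();T[:3,3]=o["ee_pos"]
        W=np.linalg.inv(T@c["mount"]); c["R"],c["t"]=W[:3,:3],W[:3,3]
    c["D"]=np.array(c["D"],float);c["R"]=np.array(c["R"]);c["t"]=np.array(c["t"]);c["camera_matrix"]=np.array(c["camera_matrix"])
    return c
E
python3 - <<'E'
from h import *
print(bot.get_obs())
for n in("top","scene"):
    c=cam(n);cv2.imwrite(f"pics/{n}1.png",c["frame"])
    for k in("tank","knob","stem","keeper","bolt","chisel","notch"):
        for r in cams.spot_in(k,n)[:2]:
            a=r["rect"];u,v=(a[0]+a[2])/2,(a[1]+a[3])/2
            print(n,k,np.round(a),round(r["confidence"],2),pt(c,u,v).round(3))
E
```

```text
pics
{'time': 0.0, 'q': array([6.97303306e+01, 5.01125806e+00, 1.00338117e+01, 9.50987880e+01,
       1.35239549e-03, 9.00002822e+01]), 'qd': array([-0.07940135, -0.04244206,  0.02272262,  0.00304048,  0.06938869,
       -0.01880868]), 'joint_efforts': array([-1.53826804e-03, -5.20380163e+01,  4.64816236e+01,  1.62492710e-02,
       -7.22503546e-05, -2.51183769e-05]), 'ee_pos': array([0.19045644, 0.51572891, 0.23057579]), 'tcp_rot': array([ -91.01603629,   89.92375365, -111.28598881]), 'wrist_force': array([ 0.09165148, -0.35635927, -0.29433248]), 'torque': array([ 0.02113422, -0.02165883,  0.03708176]), 'opening': 0.08553905637279548}
top tank [187. 157. 374. 294.] 0.87 [0.519 0.041 0.169]
top keeper [190. 182. 286. 294.] 0.85 [0.491 0.147 0.14 ]
top bolt [283. 209. 312. 225.] 0.65 [ 0.541 -0.001  0.165]
top chisel [288. 169. 342. 196.] 0.65 [ 0.627 -0.046  0.158]
top notch [186. 158. 369. 294.] 0.56 [0.52  0.047 0.142]
top notch [357. 164. 406. 282.] 0.21 [ 0.531 -0.254  0.007]
scene tank [204. 143. 335. 307.] 0.81 [0.554 0.001 0.158]
scene knob [257. 217. 266. 229.] 0.64 [ 0.546 -0.022  0.194]
scene knob [236. 143. 334. 219.] 0.2 [0.504 0.149 0.139]
scene stem [260. 215. 266. 229.] 0.5 [ 0.552 -0.024  0.209]
scene keeper [235. 145. 338. 221.] 0.73 [0.509 0.147 0.138]
scene bolt [260. 212. 269. 227.] 0.65 [ 0.553 -0.016  0.212]
scene chisel [275. 225. 295. 285.] 0.89 [ 0.637 -0.05   0.157]
scene notch [200. 146. 333. 306.] 0.67 [ 0.551 -0.008  0.165]
```

View pics/top1.png

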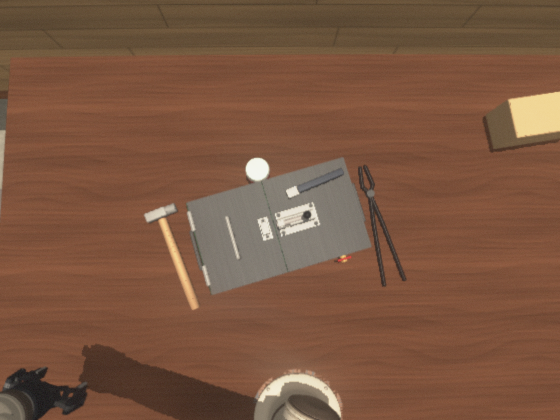

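View pics/scene1.png

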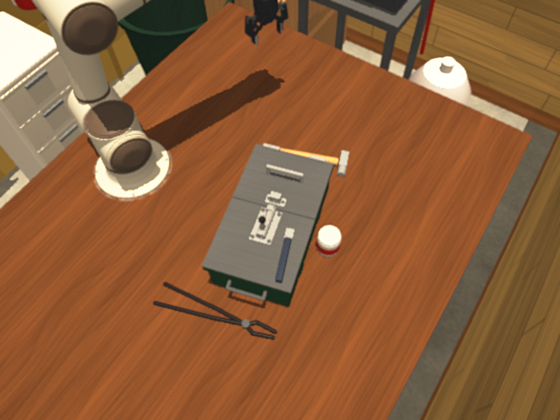

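The top view shows the tank with its lid at left. Its corners are about (187,207), (345,158), (370,248) and (212,293), the keeper is at (265,229) and the knob at (307,215). The scene view shows the knob upright at (262,219). I'll fit the tank rectangle from depth.

Run:
```python
from h import *
c=cam("top");d=c["depth"]
v,u=np.mgrid[130:310,170:390];u=u.ravel();v=v.ravel();z=d[v,u]
n=cv2.undistortPoints(np.stack([u,v],1).astype(float)[:,None],c["camera_matrix"],c["D"])[:,0]
P=(np.c_[n*z[:,None],z]-c["t"])@c["R"]
m=(P[:,2]>.132)&(P[:,2]<.15)&(z>0)
print("deck z",np.median(P[m,2]))
img=np.zeros(d.shape,np.uint8);img[v[m],u[m]]=255
img=cv2.morphologyEx(img,cv2.MORPH_OPEN,np.ones((5,5)))
k=img[v,u]>0
r=cv2.minAreaRect(P[k&m,:2].astype(np.float32)*1000);print(r,cv2.boxPoints(r))
g=(P[:,2]>.195)&(P[:,2]<.25)&(np.abs(P[:,0]-.53)<.06)&(abs(P[:,1])<.08)
print("knob",g.sum(),P[g].mean(0),P[g].max(0), u[g].mean(),v[g].mean())
box=cv2.boxPoints(r)/1000
print(proj(c,np.c_[box,np.full(4,.14)]))
f=cv2.resize(c["frame"][190:250,240:340],None,fx=7,fy=7,interpolation=cv2.INTER_CUBIC);cv2.imwrite("pics/crop.png",f)
```

```text
deck z 0.14006234779089338
((525.064697265625, 47.51649475097656), (240.71018981933594, 421.5564880371094), 15.714244842529297) [[ 352.12082   217.81982 ]
 [ 466.2951   -187.98074 ]
 [ 698.00854  -122.786835]
 [ 583.8343    283.01373 ]]
knob 57 [ 0.54327775 -0.01910689  0.21570579] [ 0.55280044 -0.01097098  0.22044606] 306.5263157894737 213.9298245614035
[[209.64252258 294.96159697]
 [371.5061107  246.04282345]
 [342.83391749 155.96905836]
 [184.04013715 202.01898023]]
```

View pics/crop.png

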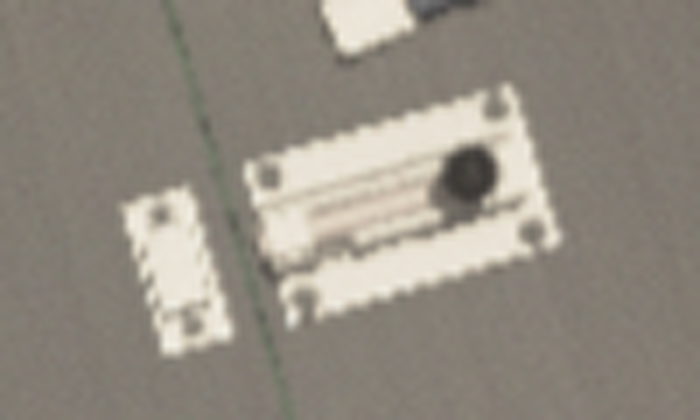

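```bash
cat >> h.py <<'E'
TY=np.radians(15.71);TO=np.array([.5251,.0475,0]);TR=Ro.from_euler('z',TY).as_matrix()
def go(X):
    o=bot.get_obs();R=Ro.from_euler('xyz',o["tcp_rot"],degrees=True).as_matrix()
    for x in np.atleast_2d(X): print(x,"tool shift",(R.T@(TO+TR@(np.array(x)/1000)-o["ee_pos"])).round(4))
    p=TR.T@(o["ee_pos"]-TO)*1000
    print("now tank mm",p.round(1),"axes in tank\n",(TR.T@R).round(3),"F",(TR.T@o["wrist_force"]).round(2),"t",o["time"],"q",o["q"].round(0),o["opening"])
E
python3 - <<'E'
from h import *
go([[0,-110,260],[0,-110,187]])
c=cams.camera("wrist");print(c["mount"])
E
```

```text
[   0 -110  260] tool shift [-0.0287 -0.4126  0.5408]
[   0 -110  187] tool shift [ 0.0443 -0.4126  0.5408]
now tank mm [-195.2  541.5  231.3] axes in tank
 [[ 0.     0.587  0.809]
 [ 0.     0.809 -0.587]
 [-1.     0.     0.   ]] F [-0.09 -0.01 -0.11] t 0.85 q [70.  5. 10. 95. -0. 90.] 0.08527209290848752
[[-1.84170469e-04 -3.05889989e-01  9.52066847e-01 -1.42743545e-01]
 [ 9.99999832e-01  4.66920231e-04  3.43459773e-04  1.64681856e-04]
 [-5.49600178e-04  9.52066750e-01  3.05889851e-01 -7.78677000e-02]
 [ 0.00000000e+00  0.00000000e+00  0.00000000e+00  1.00000000e+00]]
```

Call:
apply_moves([
  [-0.03, 0, 0, -0.12, -1],
  [-0.03, -0.03, 0.04, -0.25, -1],
  [-0.03, -0.06, 0.08, -0.37, -1],
  [-0.03, -0.09, 0.118, -0.5, -1],
  [-0.03, -0.12, 0.157, -0.627, -1],
  [-0.03, -0.15, 0.197, -0.627, -1],
  [-0.03, -0.18, 0.236, -0.627, -1],
  [-0.03, -0.21, 0.275, -0.627, -1],
  [-0.03, -0.24, 0.315, -0.627, -1],
  [-0.03, -0.27, 0.354, -0.627, -1],
  [-0.03, -0.3, 0.393, -0.627, -1],
  [-0.03, -0.33, 0.433, -0.627, -1],
], newtons=40)

```text
time: 2.1
ee_pos: [0.4831, 0.0543, 0.2616]
tcp_rot: [-1.8, 89.9, 13.8]
wrist_force: [1.2, 1.4, -0.1]
opening: 0.0
```

Run:
```python
from h import *
go([[0,-112,260],[0,-112,187]])
```

```text
[   0 -112  260] tool shift [ 0.0017 -0.1299  0.0387]
[   0 -112  187] tool shift [ 0.0747 -0.1299  0.0387]
now tank mm [-38.6  17.9 261.6] axes in tank
 [[ 0.001  0.001  1.   ]
 [-0.     1.    -0.001]
 [-1.    -0.     0.001]] F [ 1.51  1.05 -0.12] t 2.1 q [ 6. -3.  5. 98.  0. -9.] 1.2973742978524777e-05
```

Call:
apply_moves([
  [0, -0.04, 0.01, 0, -1],
  [0, -0.08, 0.025, 0, -1],
  [0, -0.12, 0.038, 0, -1],
  [0, -0.13, 0.039, 0, -1],
  [0, -0.13, 0.039, 0, -1],
  [0, -0.13, 0.039, 0, -1],
])

```text
time: 2.7
ee_pos: [0.5553, -0.0598, 0.2617]
tcp_rot: [28.0, 90.0, 43.6]
wrist_force: [-0.4, -0.1, 0.1]
opening: 0.0004
```

Run:
```python
from h import *
go([[0,-110,187]])
c=cam("wrist")
f=c["frame"].copy()
for X,col in(([0,-69,209],(0,0,255)),([0,-20,170],(0,255,0)),([0,34,171],(255,0,0)),([0,10,140],(0,255,255)),([-30,-92,140],(255,0,255))):
    p=proj(c,TO+TR@(np.array(X)/1000))[0];print(X,p)
    cv2.drawMarker(f,tuple(int(a) for a in p),col,0,12,1)
for k in("knob","stem","keeper","bolt"):
    print(k,[(np.round(r["rect"]),round(r["confidence"],2)) for r in cams.spot_in(k,"wrist")[:2]])
cv2.imwrite("pics/w1.png",f)
```

```text
[   0 -110  187] tool shift [ 0.0747  0.0014 -0.0001]
now tank mm [   0.  -111.4  261.7] axes in tank
 [[ 0.001  0.001  1.   ]
 [ 0.     1.    -0.001]
 [-1.     0.     0.001]] F [-0.36  0.    0.12] t 2.7 q [ -6.   7.  16.  99.   0. -22.] 0.00042937581242215756
[0, -69, 209] [345.27790459 229.79523752]
[0, -20, 170] [403.28400174 209.16827761]
[0, 34, 171] [476.91966399 209.50328576]
[0, 10, 140] [427.15762638 197.22531793]
[-30, -92, 140] [299.91533255 159.22284362]
knob [(array([325., 200., 361., 245.]), 0.95), (array([136.,  21., 558., 325.]), 0.22)]
stem []
keeper [(array([409.,  36., 560., 325.]), 0.71), (array([323., 195., 410., 244.]), 0.26)]
bolt [(array([322., 194., 409., 246.]), 0.62)]
```

View pics/w1.png

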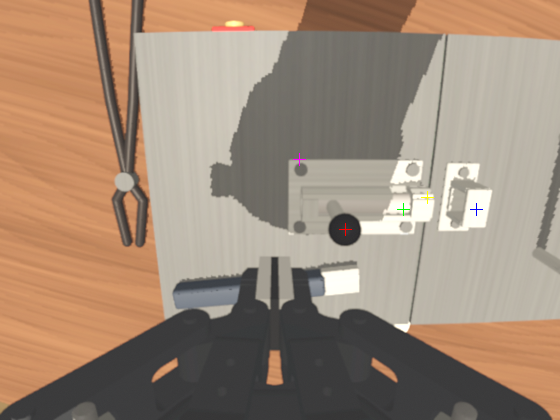

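The knob, keeper and seam markers all land on their features: the knob is at (345,229) and the keeper top at (477,209). The shut fingertips show at (275,262), on the -y side of the knob. Next I descend and push.

Call:
apply_moves([
  [0.03, 0, 0, 0, -1],
  [0.06, 0, 0, 0, -1],
  [0.074, 0, 0, 0, -1],
  [0.074, 0.008, 0, 0, -1],
  [0.074, 0.016, 0, 0, -1],
  [0.074, 0.024, 0, 0, -1],
  [0.074, 0.032, 0, 0, -1],
  [0.074, 0.04, 0, 0, -1],
  [0.074, 0.048, 0, 0, -1],
  [0.074, 0.054, 0, 0, -1],
  [0.074, 0.058, 0, 0, -1],
  [0.074, 0.058, 0, 0, -1],
])

```text
time: 4.15
ee_pos: [0.5396, -0.0028, 0.1881]
tcp_rot: [11.8, 89.9, 27.5]
wrist_force: [-0.6, 0.5, -0.1]
opening: -0.0002
```

```bash
cat > w.py <<'E'
from h import *
import sys
go([[0,-44,187]])
c=cam("wrist")
r=cams.spot_in("knob","wrist")
for q in r[:1]:
    a=q["rect"];print(a,q["confidence"])
g=c["depth"];v,u=np.mgrid[100:300,200:520];u=u.ravel();v=v.ravel();z=g[v,u]
n=cv2.undistortPoints(np.stack([u,v],1).astype(float)[:,None],c["camera_matrix"],c["D"])[:,0]
P=((np.c_[n*z[:,None],z]-c["t"])@c["R"]-TO)@TR*1000
dark=c["frame"][v,u].max(1)<60
if r:
    m=(u>a[0])&(u<a[2])&(v>a[1])&(v<a[3])&dark&(P[:,2]>150)&(z>0)
    Q=P[m]
    # sphere centre: least squares with r=10
    from scipy.optimize import least_squares
    s=least_squares(lambda x:np.linalg.norm(Q-x,axis=1)-10,Q.mean(0)-[0,0,5],loss="soft_l1")
    print("knob centre tank",s.x.round(1),m.sum())
cv2.imwrite("pics/"+sys.argv[1],c["frame"])
E
python3 w.py w2.png
```

```text
[  0 -44 187] tool shift [ 0.0011  0.0084 -0.0003]
now tank mm [  0.4 -52.4 188.1] axes in tank
 [[ 0.002 -0.001  1.   ]
 [ 0.     1.     0.001]
 [-1.     0.     0.002]] F [-0.43  0.61 -0.08] t 4.15 q [ -0.   3.   3.  90.   0. -16.] -0.00016251976200709644
[308.8, 239.2, 360.4, 319.3] 0.6
knob centre tank [-2.000e-01 -2.870e+01  2.093e+02] 1024
```

Call:
apply_moves([
  [0, 0.003, 0, 0, -1],
  [0, 0.006, 0, 0, -1],
  [0, 0.008, 0, 0, -1],
  [0, 0.009, 0, 0, -1],
  [0, 0.01, 0, 0, -1],
  [0, 0.01, 0, 0, -1],
])

```text
time: 4.85
ee_pos: [0.5369, 0.0062, 0.1878]
tcp_rot: [-10.9, 89.9, 4.8]
wrist_force: [2.0, -4.5, -0.2]
opening: 0.0003
```

```bash
python3 w.py w3.png
```

```text
[  0 -44 187] tool shift [ 0.0008 -0.001  -0.0002]
now tank mm [  0.2 -43.  187.8] axes in tank
 [[ 0.001 -0.     1.   ]
 [-0.     1.     0.   ]
 [-1.    -0.     0.001]] F [ 0.68 -4.92 -0.19] t 4.85 q [  1.   2.   3.  90.   0. -15.] 0.000337965687532842
[310.3, 236.7, 360.0, 320.2] 0.82
knob centre tank [-2.000e-01 -1.990e+01  2.093e+02] 966
```

Call:
apply_moves([
  [0, 0.002, 0, 0, -1],
  [0, 0.003, 0, 0, -1],
  [0, 0.003, 0, 0, -1],
  [0, 0.003, 0, 0, -1],
])

```text
time: 5.35
ee_pos: [0.5367, 0.007, 0.1879]
tcp_rot: [-76.6, 89.7, -61.0]
wrist_force: [4.3, -14.8, -0.4]
opening: 0.0
```

```bash
python3 w.py w3.png
```

```text
[  0 -44 187] tool shift [ 0.0009 -0.0018 -0.0002]
now tank mm [  0.2 -42.2 187.9] axes in tank
 [[ 0.001  0.001  1.   ]
 [-0.004  1.    -0.001]
 [-1.    -0.004  0.001]] F [  0.11 -15.42  -0.45] t 5.35 q [  1.   2.   2.  90.  -0. -15.] 1.995486853647142e-05
[307.1, 237.0, 356.8, 317.5] 0.95
knob centre tank [-2.000e-01 -1.990e+01  2.094e+02] 954
```

The bolt is against its stop: the force rose to 15 N with no further motion, and the knob is at y = -19.9. Now I go over to the +x side.

Call:
apply_moves([
  [0, -0.008, 0, 0, -1],
  [-0.02, -0.01, 0, 0, -1],
  [-0.05, -0.01, 0.01, 0, -1],
  [-0.052, 0, 0.035, 0, -1],
  [-0.052, 0.015, 0.038, 0, -1],
  [-0.052, 0.015, 0.038, 0, -1],
  [-0.03, 0.015, 0.038, 0, -1],
  [0, 0.015, 0.038, 0, -1],
  [0, 0.015, 0.038, 0, -1],
])

```text
time: 6.35
ee_pos: [0.5668, 0.0315, 0.1836]
tcp_rot: [-157.7, 89.6, -142.1]
wrist_force: [0.2, 0.4, -1.1]
opening: -0.0001
```

```bash
python3 w.py w4.png
```

```text
[  0 -44 187] tool shift [-0.0031 -0.0174 -0.0358]
now tank mm [ 35.8 -26.7 183.6] axes in tank
 [[-0.006  0.001  1.   ]
 [-0.002  1.    -0.001]
 [-1.    -0.002 -0.006]] F [ 0.24  0.31 -1.12] t 6.35 q [  3.   7.   7.  90.  -0. -12.] -0.0001287278168794407
[264.1, 173.7, 322.0, 244.5] 0.7
knob centre tank [ -0.3 -19.8 209.1] 2245
```

View pics/w4.png

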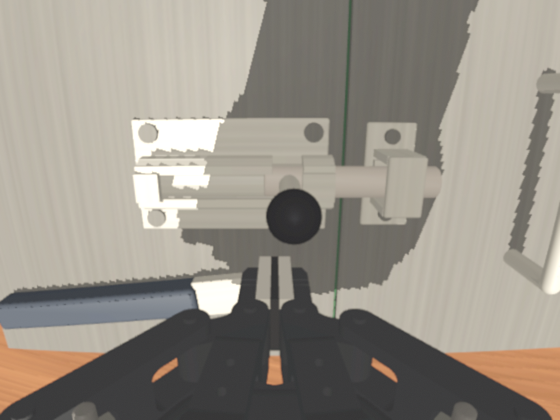

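The bolt rod passes through the keeper, ending near (440,180). The knob is upright at (293,215) and the fingertip at (275,262) is on its +x side. Now I push it over.

Call:
apply_moves([
  [0, 0, -0.008, 0, -1],
  [0, 0, -0.014, 0, -1],
  [0, 0, -0.02, 0, -1],
  [0, 0, -0.026, 0, -1],
  [-0.002, 0, -0.032, 0, -1],
  [-0.004, 0, -0.038, 0, -1],
  [-0.006, 0, -0.044, 0, -1],
  [-0.008, 0, -0.05, 0, -1],
  [-0.008, 0, -0.05, 0, -1],
])

```text
time: 7.35
ee_pos: [0.5197, 0.0179, 0.1966]
tcp_rot: [-88.0, 89.8, -72.4]
wrist_force: [0.2, 0.1, -0.8]
opening: 0.0
```

```bash
python3 w.py w5.png
```

```text
[  0 -44 187] tool shift [ 0.0097 -0.0169  0.0133]
now tank mm [-13.2 -27.  196.6] axes in tank
 [[ 0.     0.001  1.   ]
 [-0.004  1.    -0.001]
 [-1.    -0.004  0.   ]] F [ 0.25 -0.01 -0.75] t 7.35 q [  2.   0.   1.  91.  -0. -14.] 4.886720433465651e-05
[267.7, 208.7, 315.8, 262.0] 0.7
knob centre tank [-33.6 -19.8 197. ] 1452
```

Call:
apply_moves([
  [-0.01, 0, 0.004, 0, -1],
  [-0.02, 0, 0.002, 0, -1],
  [-0.02, 0, -0.02, 0, -1],
  [-0.02, 0, -0.033, 0, -1],
  [-0.02, 0, -0.033, 0, -1],
  [-0.012, 0, -0.033, 0, -1],
  [-0.005, 0, -0.033, 0, -1],
  [0.002, 0, -0.034, 0, -1],
  [0.009, 0, -0.035, 0, -1],
  [0.015, 0, -0.035, 0, -1],
  [0.018, 0, -0.035, 0, -1],
  [0.018, 0, -0.035, 0, -1],
])

```text
time: 8.65
ee_pos: [0.4864, 0.0087, 0.1772]
tcp_rot: [-112.1, 89.8, -96.4]
wrist_force: [-0.2, -0.1, -0.7]
opening: 0.0003
```

```bash
python3 w.py w6.png
```

```text
[  0 -44 187] tool shift [-0.0099 -0.0171  0.0478]
now tank mm [-47.8 -26.9 177.2] axes in tank
 [[-0.001  0.001  1.   ]
 [-0.003  1.    -0.001]
 [-1.    -0.003 -0.001]] F [-0.25 -0.05 -0.71] t 8.65 q [  1.  -4.  -5.  89.  -0. -15.] 0.00026794355901470874
[268.1, 232.4, 313.1, 268.0] 0.77
knob centre tank [-51.6 -19.9 166.7] 736
```

Call:
apply_moves([
  [0.002, 0, -0.002, 0, -1],
  [0.003, 0, -0.002, 0, -1],
  [0.004, 0, -0.002, 0, -1],
  [0.004, 0, -0.002, 0, -1],
])

```text
time: 9.15
ee_pos: [0.4848, 0.0081, 0.175]
tcp_rot: [-76.0, 89.8, -60.4]
wrist_force: [-1.3, 0.2, 6.4]
opening: 0.0001
```

```bash
python3 w.py w7.png
```

```text
[  0 -44 187] tool shift [-0.0119 -0.017   0.0495]
now tank mm [-49.5 -27.  175. ] axes in tank
 [[ 0.001  0.001  1.   ]
 [-0.004  1.    -0.001]
 [-1.    -0.004  0.001]] F [-1.23  0.56  6.4 ] t 9.15 q [  1.  -5.  -6.  89.  -0. -15.] 9.410594726962581e-05
[268.3, 237.4, 310.5, 270.5] 0.66
knob centre tank [-51.8 -19.9 166. ] 613
```

Call:
apply_moves([
  [0.003, 0, 0, 0, -1],
  [0.003, 0, 0, 0, -1],
  [0.003, 0, 0, 0, -1],
])

```text
time: 9.55
ee_pos: [0.4849, 0.008, 0.1742]
tcp_rot: [-53.5, 89.7, -37.8]
wrist_force: [-6.3, -0.8, 15.8]
opening: 0.0004
```

Call:
apply_moves([
  [-0.01, 0, 0, 0, -1],
  [-0.03, 0, 0, 0, -1],
  [-0.06, 0, 0, 0, -1],
  [-0.09, 0, 0, 0, -1],
  [-0.1, 0, 0.04, 0, -1],
  [-0.1, 0, 0.07, 0, -1],
  [-0.1, 0, 0.07, 0, -1],
])

```text
time: 10.25
ee_pos: [0.5544, 0.0281, 0.2732]
tcp_rot: [-58.3, 89.7, -42.6]
wrist_force: [-0.7, -0.3, -0.7]
opening: 0.0003
```

```bash
python3 w.py w8.png
```

```text
[  0 -44 187] tool shift [ 0.0862 -0.017  -0.0232]
now tank mm [ 23.  -26.7 273.2] axes in tank
 [[ 0.003  0.001  1.   ]
 [-0.004  1.    -0.001]
 [-1.    -0.004  0.003]] F [-0.77 -0.11 -0.66] t 10.25 q [  3.   7.  17. 100.  -0. -13.] 0.000334603817204009
[269.2, 82.7, 300.9, 165.5] 0.72
knob centre tank [-51.9 -19.7 165.9] 265
```

View pics/w8.png

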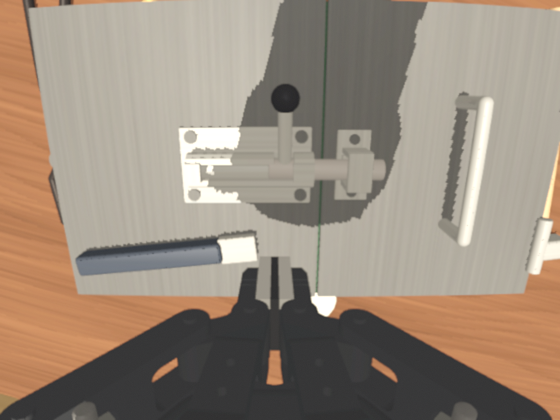

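The handle lies over in the notch with the knob at (286,98), the bolt is through the keeper at (360,170), the lid is shut, and the chisel and the others have not moved. The gripper is clear.

```bash
python3 -c "
from h import *
print(bot.job_done())"
```

```text
the job is handed in; nothing more can be done
None
```

The lid is bolted shut and the job is handed in, at about 10 s of the 40 s allowed. The gripper stayed shut throughout and only its outside and tips touched the handle.

- **Bolt home:** I pushed the handle along its slot until it stopped. The force rose to about 15 N with no further movement, and the knob measured y = -19.9 mm against the expected -20.
- **Handle down:** I pushed it over from the +x side, then down on the knob until it met its stop at about 16 N. After backing away, the knob measured (-51.9, -19.7, 165.9) mm in the tank frame, against a fully-down value of about (-51, -20, 166).
- **Last picture:** it shows the bolt through the keeper, the lid shut and the chisel still in place. The hammer, tongs and tin are only partly in view there. I kept the gripper away from them but took no full view afterwards.

No check failed or disagreed.

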